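# Slide the catch pot under the ball chute, pull the plunger and hold it

## Task

Slide the steel catch pot along the base plate, without lifting or tipping it, from its side ring until it stands centred on the middle ring mark under the mouth of the chute. Only then pull the sprung plunger's knob straight up to its stop with the gripper and keep holding it fully up, so that its pin stays clear of the seat hole and both balls run down into the pot. The program finishes while the gripper still holds the plunger up; the pot stays on its ring, and the tape roll, oil stone and adjuster are left where they are.

Things in the scene. Friction and masses are not known exactly. Their poses are not given: they have to be found in the camera images.
- release_fixture: Ball release fixture fixed on the bench; place and yaw vary. Origin: underside of its aluminium base plate (z = 0), below the middle ring's centre. Plate 6 mm thick, x -110 to +155, y -180 to +180 mm, with three scribed rings, 80 mm diameter, at x = 0, y = +125, 0, -125 mm. A grey bridge at x = +85, y = 0 (24 x 36 mm, top 117 mm high) carries the plunger over the chute.
- outlet_mark (a point): Centre of the middle ring mark, on the plate's upper face (z = 6 mm); axes as the fixture's. The pot belongs here, centred.
- chute_mouth (a point): Middle of the chute floor's lower end, 22 mm in +x of the middle ring's centre, 75 mm above the bench; axes as the fixture's. The chute is a channel 25 mm wide that slopes 8 degrees down to -x; its underside there is 72 mm high, so the pot (rim 56 mm above the bench) passes beneath. Its support starts at x = +70 mm of the fixture.
- catch_pot: Loose open steel pot, 72 mm diameter (66 inside), 50 mm high, 0.2 to 0.42 kg. Origin: centre of its underside, z = 6 mm on the plate. Starts within 10 mm of the left or right ring (varies), yaw within 0.25 rad of the fixture's. On its -x side, towards the robot, a bar joins an upright grip tab. Only its centre must match the ring; its yaw does not matter.
- pot_tab (a point): Middle of the pot's grip tab, 80 mm in -x of the pot's axis and 40 mm above its underside; axes as the pot's. The tab is an upright steel block, 22 mm in x, 14 mm in y, from the pot's underside to 56 mm above it. Grip it from above across its 14 mm.
- plunger (a joint): Height of the plunger over its seat, m: 0 = seated (start), 0.026 = fully up at its stop. Slides vertically; a spring pulls it down, about 5 N seated, 10 N fully up; let go, it snaps shut. Seated, its 8 mm pin blocks the balls, its tip 6 mm down in the seat hole in the chute floor; balls pass below it only from 0.0225 on.
- pull_knob: Black round knob on the plunger, 26 mm diameter, 22 mm high, axis vertical. Origin: its middle, 150 mm above the bench when seated, at x = +85, y = 0 mm of the fixture. Below it (from 139 mm down) a sleeve of 16 mm diameter, at 117 mm the bridge's top. Grip it across its diameter from above.
- ball_1: Loose steel ball, 16 mm diameter, 18 g, lying in the chute against the plunger's pin. Origin: its centre.
- ball_2: Loose steel ball, 16 mm diameter, 18 g, lying in the chute behind the first. Origin: its centre.
- tape_roll: Black tape roll lying flat, 70 mm diameter, 19 mm high, near the side ring on which the pot does not stand. Origin: centre of its underside. Bystander: leave it.
- oil_stone: Small dark oil stone, 25 x 51 x 13 mm, lying on the bench to the right of the plate. Origin: centre of its underside. Bystander: leave it.
- adjuster: Brake shoe adjuster strut with a toothed star wheel, 24 x 127 x 24 mm, lying on the bench to the left of the plate. Origin: centre of its underside. Bystander: leave it.
There are look-alikes about, which are no part of the job. Of the things like the catch_pot, leave any that is blue; of the rest the larger one is meant.

How it is judged:
By the outcome, as a careful person would: the job done as asked, in the order asked, and still so for the second after the job is handed in, while the arm keeps its last pose, push and grip.
It also fails if it takes over 56 s, if anything falls off the work surface, if the arm or the gripper's body presses on something with over 40 N, if the wrist force passes 120 N, or if a joint passes its speed limit or range.

## Robot

A 7-joint arm with a two-finger parallel gripper is mounted at the origin on a cart in front of the work surface, level with it; the furniture and walls round the work are solid. World frame = base frame: x ahead of the robot, y to its left, z up, the work surface at z = 0. Lengths are in mm, angles in rad, forces in N, time in s.
With the tool pointing down it reaches from about 425 to 950 mm from the base axis. Payload 4.7 kg.
Tool frame: the origin (TCP) lies at the very end of the fingers, on their centre line; the grasp point (between the pads) lies behind it (bot.pinch_z is the z of the grasp point in the tool frame, in mm); z points along the fingers, y is the line along which they close (so a half turn about z gives the same grasp; the last joint's range is limited). The gripper opens to 85 mm and grips with 20 to 120 N. Pads are 22 mm wide; open, the fingers measure 114 mm over their backs; the gripper's body (76 mm by 85 mm) begins 54 mm behind the grasp point. The pads swing forward as they close: fully open they stand 13 mm farther back than shut.
Start: joints at [1.166, 0.469, -0.049, 1.532, 0.024, 1.141, -0.082], TCP at [247.785, -627.897, 196.135] pointing down, gripper open.
Joint ranges: [-2.59, 2.59], [-0.33, 1.99], [-1.39, 1.29], [0.1, 2.45], [-1.04, 4.18], [0.21, 1.99], [-2.66, 2.66]. Speed limits (rad/s): [2.57, 2.57, 3.14, 3.14, 3.14, 3.14, 3.14].

## Interface

Orientations are given as a 3x3 rotation matrix whose columns are the frame's x, y, z axes.
In Python, from workcell import bot, cams, hand_in gives the robot as it stands.
- The arm moves only by the tool jog_arm, never from a script. Its argument "increments" is a list of rows, each a list of 4 numbers: the shift along the tool's x, y, z in units of 50 mm (1.0 is 50 mm), then the turn about the tool's z in units of 8 degrees (1.0 is 8 degrees). In form: [[dx, dy, dz, yaw], ...]. A call has 1 to 8 rows; each row shifts and turns the commanded pose from where the row before left it, along the tool's axes as they then stand; what a row does not reach is not made up. A row lasts 1/8 s, in which the tool goes at most 62.5 mm and 10.7 degrees, less where a joint would pass 70% of its speed; a pose out of reach is approached as far as the arm can. A call is refused whole if a number of a shift passes 1 or a number of a turn 1, either way. A call with a gripper value outside its range is refused whole. "jaw" is the closure in counts, from 0 (fully open) to 255 (shut), set as the call begins (left out, the last holds). The fingers move at their own pace and stop on an object; "newtons" is the grip in N (left out, the last holds). Time passes only in rows, so rows that do not move let the fingers close. It gives the time, the measured TCP pose, the force, the opening and the grip force at its end, in the units of the state.
- bot.sense(): the state, without advancing time (a new reading comes with each control period).
- cams.capture(name): name is "side" or "top" or "wrist"; returns the picture (480x640x3 uint8, blue, green, red); there is no depth.
- cams.get_calibration(name): a dict with "fov_y" (degrees; the focal length in pixels is half the picture's height over the tangent of half this angle, whatever the lens; pixels are square), "cx", "cy" (the principal point, pixels), "extrinsics" (4x4, takes a point from world to camera coordinates); the wrist camera has in their place "mount" (4x4, takes a point from camera to tool coordinates, whose origin is the TCP and whose axes are the flange's). Camera axes: x right, y up, looking along -z (the intrinsics and any distortion apply to the point x, -y, -z); pixel columns grow to the right and rows downward; lengths in mm; the calibration is good to about 2 mm. The wrist camera is an equidistant fisheye: a pixel r from the principal point sees the ray r / f radians off the axis. A picture is of the moment at which its call begins: read the wrist's pose just before it. get_calibration takes no time and is no camera call.
- hand_in(): hands the job in; it is judged then, once.
The state is a dict: "t": time; "q": joint angles; "joint_vel": joint speeds; "tau": joint torques, N m; "ee_pos": TCP position; "tool_rot": TCP orientation; "wrist_force": force on the tool from outside, world axes, zero at the start; "torque": the same for the moment, N m; "grip_width": opening from 0.0 (shut) to 1.0 (fully open); "grip_force": force on a finger pad.
Only numpy, scipy, OpenCV 4.12 (cv2) and the standard library are available. Lean on these libraries where they do the work, as an engineer would, in place of code of your own. Each camera call takes 0.05 s, during which the arm holds its last target. There are 200 camera calls.

## Working session

There is one attempt and no reset: what is moved stays moved. The work goes in short steps, Python scripts to look and compute and a tool call to move; the robot and the scene stay as the last step left them, time stands still between calls to the robot, and variables do not carry over. Pictures are saved under pics/ and viewed, at most 11 in all, crops included, and the job is handed in when it is done.

Besides the shell and the picture viewer there is one more tool, called after "Call:" as name(argument=value, ...), one argument or row to a line, values as JSON. jog_arm: Moves the arm, as the interface text tells. Its arguments: {"type":"object","properties":{"increments":{"type":"array"},"jaw":{"type":"number"},"newtons":{"type":"number"}},"required":["increments"]}

```bash
mkdir -p pics; ls; python3 - <<'E'
from workcell import bot,cams
import cv2,numpy as np
s=bot.sense();print(s,bot.pinch_z)
for n in("side","top"):
    cv2.imwrite(f"pics/{n}0.png",cams.capture(n));print(n,cams.get_calibration(n))
print(cams.get_calibration("wrist"))
E
```

```text
pics
{'t': 0.0, 'q': array([ 1.1660951 ,  0.46947366, -0.04859165,  1.5336683 ,  0.02408975,
        1.14100758, -0.08229286]), 'joint_vel': array([-0.00156366,  0.00049709, -0.00062311,  0.00044106, -0.00010093,
        0.00083358,  0.00028035]), 'tau': array([-3.70434827e-04, -5.10315049e+01, -4.69416752e-02, -2.37716299e+01,
        1.06528497e-02,  7.50644744e-03,  1.52127672e-05]), 'ee_pos': array([ 247.50942643, -627.29097655,  195.05060929]), 'tool_rot': array([[ 9.30202458e-01,  3.67046012e-01, -7.82941961e-04],
       [ 3.67046841e-01, -9.30200700e-01,  1.80956993e-03],
       [-6.40977326e-05, -1.97064277e-03, -9.99998056e-01]]), 'wrist_force': array([ 0.39514844, -0.52597717, -1.13258407]), 'torque': array([-0.01297501,  0.02582504,  0.04161357]), 'grip_force': 0.0, 'grip_width': 0.9959928100915448} -18.700000000000003
side {'fov_y': 57.867509801027985, 'cx': 312.74622089206235, 'cy': 243.01336701937467, 'extrinsics': array([[ 9.83671913e-01, -1.78713141e-01, -2.12410211e-02,
        -5.41643367e+02],
       [ 1.17386045e-01,  5.47652165e-01,  8.28430819e-01,
        -1.87
[... 357 characters left out ...]
96895e+01],
       [ 9.95402479e-01,  1.75128545e-02,  9.41658369e-02,
        -5.56573185e+02],
       [-9.41118726e-02, -3.88227915e-03,  9.95554058e-01,
        -1.15493581e+03],
       [ 0.00000000e+00,  0.00000000e+00,  0.00000000e+00,
         1.00000000e+00]])}
{'fov_y': 65.70646984690485, 'cx': 319.20325707549307, 'cy': 239.93769595878248, 'mount': array([[ 4.19429398e-04,  9.48773711e-01,  3.15956120e-01,
         8.24035074e+01],
       [ 9.99999766e-01, -5.68974660e-04,  3.81062090e-04,
         6.99027347e-01],
       [ 5.41312720e-04,  3.15955887e-01, -9.48773727e-01,
        -1.78095824e+02],
       [ 0.00000000e+00,  0.00000000e+00,  0.00000000e+00,
         1.00000000e+00]])}
```

View pics/top0.png

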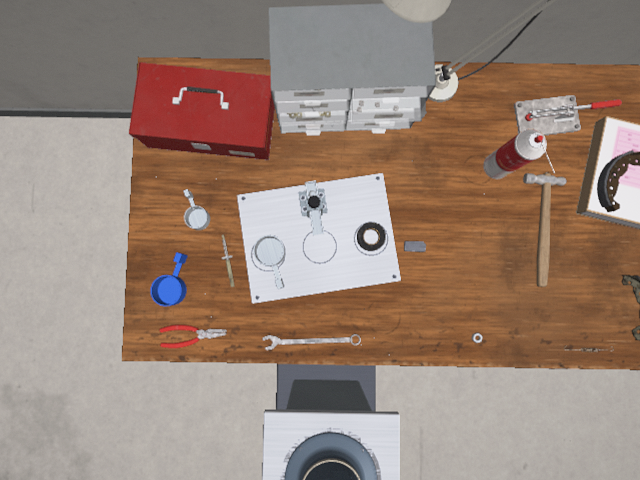

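View pics/side0.png

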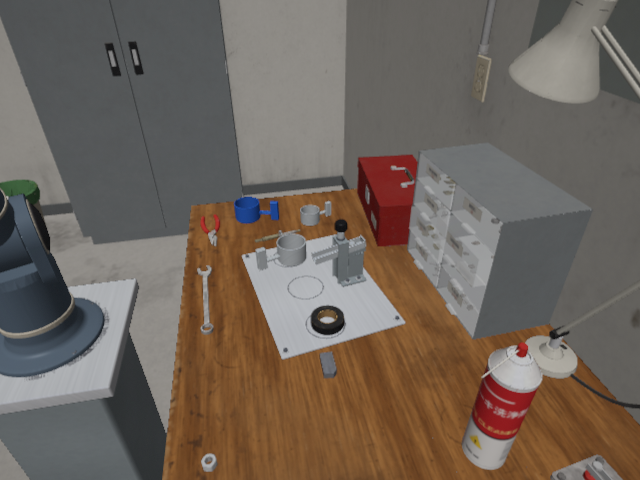

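The top view shows the meant steel pot on the left ring at about (269,250), with its tab at (280,284). The middle ring is at (320,247), the knob at (314,202) and the tape roll on the right ring at (371,237). The side view agrees: pot (291,250), tab (262,259), knob (341,226). The blue pot and the smaller steel pot are off the plate.

```bash
cat > h.py <<'E'
import numpy as np,cv2
from workcell import bot,cams
def cal(n):
    c=cams.get_calibration(n);f=240/np.tan(np.radians(c["fov_y"]/2));return c,f
def ray(n,u,v,s=None):
    """origin, direction (world)"""
    c,f=cal(n);x,y=(u-c["cx"])/f,(v-c["cy"])/f
    if n=="wrist":
        r=np.hypot(x,y);k=np.sin(r)/r if r>1e-9 else 1
        d=np.array([x*k,-y*k,-np.cos(r)]);M=c["mount"]
        R=s["tool_rot"];return s["ee_pos"]+R@M[:3,3],R@M[:3,:3]@d
    E=c["extrinsics"];R=E[:3,:3];return -R.T@E[:3,3],R.T@np.array([x,-y,-1])
def plane(r,z): o,d=r;return o+d*(z-o[2])/d[2]
def tri(*rs):
    A=0;b=0
    for o,d in rs:
        d=d/np.linalg.norm(d);P=np.eye(3)-np.outer(d,d);A=A+P;b=b+P@o
    return np.linalg.solve(A,b)
def proj(n,p,s=None):
    c,f=cal(n)
    if n=="wrist":
        M=c["mount"];q=M[:3,:3].T@(s["tool_rot"].T@(np.asarray(p)-s["ee_pos"])-M[:3,3])
        r=np.hypot(q[0],q[1]);a=np.arctan2(r,-q[2]);return c["cx"]+f*a*q[0]/r,c["cy"]-f*a*q[1]/r
    E=c["extrinsics"];q=E[:3,:3]@p+E[:3,3];return c["cx"]+f*q[0]/-q[2],c["cy"]-f*q[1]/-q[2]
E
python3 - <<'E'
from h import *
np.set_printoptions(precision=1,suppress=True)
for nm,a,b in(("knobtop",(314,202),(341,223)),("tabtop",(280,286),(261,250)),("potrim",(268,248),(291,241)),("ring",(320,247),(306,288))):
    print(nm,tri(ray("top",*a),ray("side",*b)))
for uv in((238,195),(383,174),(400,280),(254,303),(320,247)): print(plane(ray("top",*uv),6)[:2])
print("smallpot",plane(ray("top",196,216),45))
E
```

```text
knobtop [622.1  49.3 156.7]
tabtop [446.3 124.1  60.7]
potrim [527.  154.4  55.7]
ring [538.8  34.2   3.4]
[659.1 235.4]
[ 717.  -115.9]
[ 460.6 -157.7]
[399.9 189. ]
[536.1  34.4]
smallpot [600.7 325.7  45. ]
```

Call:
jog_arm(
  increments=[
    [0, 0, -1, 0],
    [0, 0, -1, 0],
  ],
)

```text
t: 0.35
ee_pos: [247.5, -627.3, 296.1]
tool_rot: [[0.93, 0.367, -0.001], [0.367, -0.93, 0.003], [-0.0, -0.003, -1.0]]
wrist_force: [-0.4, -0.3, -0.4]
grip_width: 0.997
grip_force: 0.0
```

Call:
jog_arm(
  increments=[
    [0.8, -0.8, 0, 0],
    [0.8, -0.8, 0, 0],
    [0.8, -0.8, 0, 0],
    [0.8, -0.8, 0, 0],
    [0.8, -0.8, 0, 0],
    [0.8, -0.8, 0, 0],
    [0.8, -0.8, 0, 0],
    [0.8, -0.8, 0, 0],
  ],
)

```text
t: 1.35
ee_pos: [428.2, -211.0, 295.9]
tool_rot: [[0.93, 0.367, -0.0], [0.367, -0.93, -0.0], [-0.0, 0.0, -1.0]]
wrist_force: [0.9, 0.7, -1.0]
grip_width: 1.0
grip_force: 0.0
```

Call:
jog_arm(
  increments=[
    [0.8, -0.8, 0, 0],
    [0.8, -0.8, 0, 0],
    [0.8, -0.8, 0, 0],
    [0, -1, 0, 0],
    [0, -1, 0, 0],
    [0, -1, 0, 0],
    [0, 0, 0, 0],
  ],
)

```text
t: 2.22
ee_pos: [438.8, 86.3, 296.3]
tool_rot: [[0.927, 0.374, 0.0], [0.374, -0.927, 0.0], [0.0, 0.0, -1.0]]
wrist_force: [0.6, -0.3, 0.2]
grip_width: 1.002
grip_force: 0.0
```

```bash
python3 - <<'E'
from h import *
s=bot.sense();im=cams.capture("wrist");cv2.imwrite("pics/w1.png",im);np.save("w1.npy",s,allow_pickle=True)
print(s["ee_pos"]);
for p in((446,124,61),(527,154,56),(536,34,6),(622,49,161)):print(proj("wrist",p,s))
E
```

```text
[438.76303792  86.31850875 296.25346069]
(np.float64(289.99893071912317), np.float64(175.58280390554165))
(np.float64(291.8243275328853), np.float64(98.77141135146857))
(np.float64(386.4646795824879), np.float64(131.10539454750977))
(np.float64(439.8972648702524), np.float64(41.71428457601567))
```

View pics/w1.png

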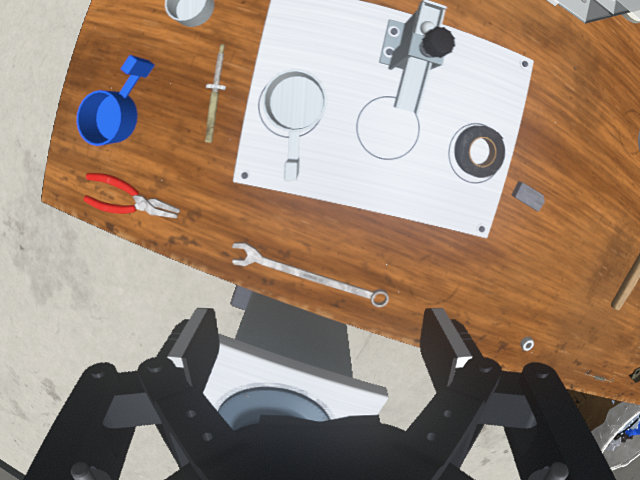

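The wrist view shows the tab top at about (291,168), the pot rim centre at (295,102), the middle ring at (388,128) and the knob at (438,42), all matching the projections. I'll crop it for precise pixels.

```bash
python3 - <<'E'
import cv2
im=cv2.imread("pics/w1.png")[10:200,230:480]
cv2.imwrite("pics/w1c.png",cv2.resize(im,None,fx=3.1,fy=3.1,interpolation=cv2.INTER_CUBIC))
im=cv2.imread("pics/top0.png")[170:310,230:410]
cv2.imwrite("pics/t0c.png",cv2.resize(im,None,fx=4,fy=4,interpolation=cv2.INTER_CUBIC))
E
```

```text
(no output)
```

View pics/w1c.png

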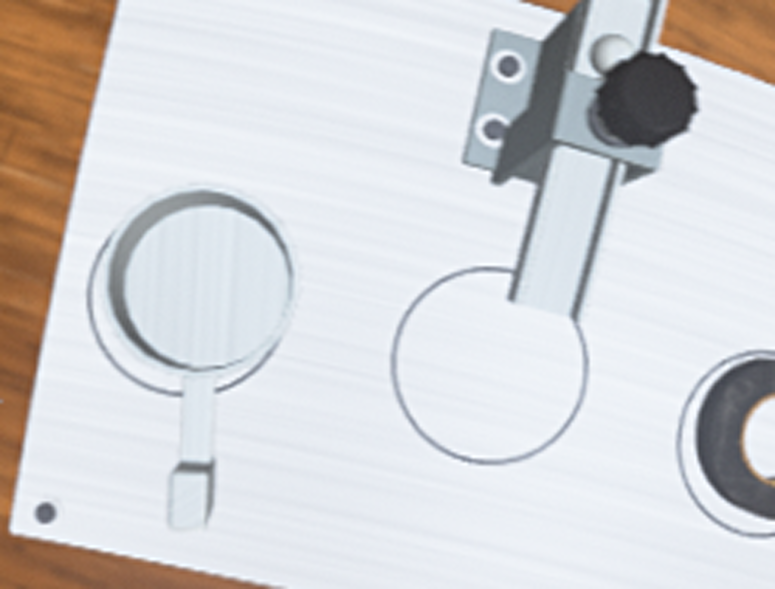

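View pics/t0c.png

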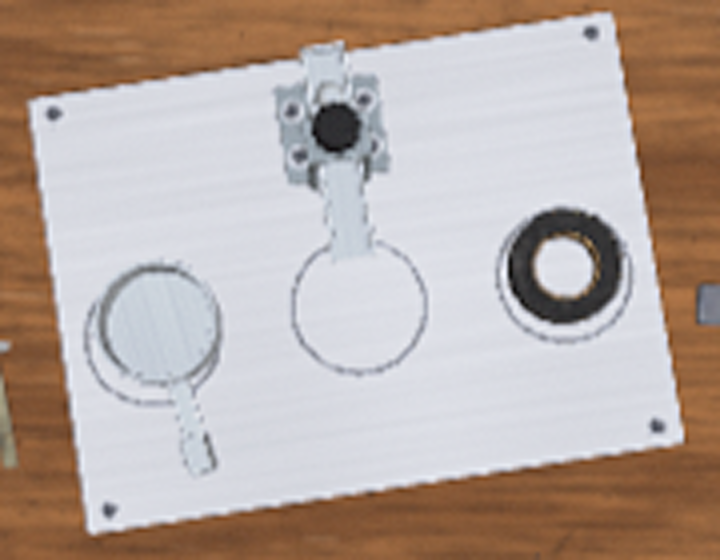

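The wrist crop gives ring centre (490,365), pot rim centre (201,280), tab top (188,499) and knob (648,97). The top crop gives ring (360,306), pot rim (160,323), tab (199,455) and knob (337,127).

```bash
python3 - <<'E'
from h import *
np.set_printoptions(precision=1,suppress=True)
s=np.load("w1.npy",allow_pickle=True).item()
W=lambda u,v:ray("wrist",230+u/3.1,10+v/3.1,s)
T=lambda u,v:ray("top",230+u/4,170+v/4)
for n,w,t,z in(("ring",(490,365),(360,306.5),6),("pot",(201,280),(160,323),56),("tab",(188,499),(199,455),62),("knob",(648,97),(337,127),161)):
    print(n,tri(W(*w),T(*t)),plane(W(*w),z),plane(T(*t),z))
print(s["tool_rot"])
# plate yaw from corner screws (top)
a,b,c,d=[plane(T(*p),6) for p in((53,114),(591,33),(657,426),(109,510))]
for p,q in((b,a),(c,d)): print(np.arctan2(*( (p-q)[[0,1]]*[1,-1])))
E
```

```text
ring [538.9  34.2   6.4] [540.8  33.8   6. ] [537.   34.4   6. ]
pot [529.5 160.  -59.3] [526.6 150.2  56. ] [521.6 149.5  56. ]
tab [446.7 126.3  33.4] [451.3 125.2  62. ] [446.5 124.8  62. ]
knob [620.2  49.7 163.6] [622.   49.8 161. ] [619.7  49.1 161. ]
[[ 0.9  0.4  0. ]
 [ 0.4 -0.9  0. ]
 [ 0.   0.  -1. ]]
0.16888728483878857
0.169155433262745
```

Call:
jog_arm(
  increments=[
    [0, 0, 0, 0.45],
    [0.44, -0.67, 0.5, 0],
    [0, 0, 1, 0],
    [0, 0, 1, 0],
    [0, 0, 0.6, 0],
    [0, 0, 0, 0],
  ],
)

```text
t: 3.02
ee_pos: [449.8, 119.0, 138.8]
tool_rot: [[0.952, 0.306, -0.006], [0.306, -0.952, -0.001], [-0.006, -0.001, -1.0]]
wrist_force: [1.0, 1.1, -0.3]
grip_width: 1.006
grip_force: 0.0
```

```bash
python3 - <<'E'
from h import *
np.set_printoptions(precision=3,suppress=True)
s=bot.sense();im=cams.capture("wrist");np.save("w2.npy",s,allow_pickle=True)
print(s["ee_pos"],s["tool_rot"])
for p in((449,125,62),(524,150,56),(539,34,6)):print(proj("wrist",p,s))
cv2.imwrite("pics/w2.png",im)
E
```

```text
[449.769 119.047 138.833] [[ 0.952  0.306 -0.006]
 [ 0.306 -0.952 -0.001]
 [-0.006 -0.001 -1.   ]]
(np.float64(310.33792479124645), np.float64(234.65038334048478))
(np.float64(308.77032573078867), np.float64(123.06132092474574))
(np.float64(444.4267345240304), np.float64(151.13845191530902))
```

View pics/w2.png

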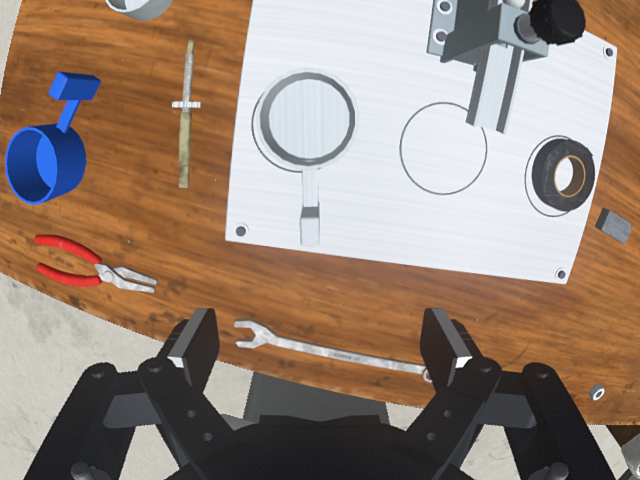

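Tab top is at (310,231), pot rim centre at (309,118) and ring centre at (443.5,148.5).

```bash
python3 - <<'E'
from h import *
np.set_printoptions(precision=1,suppress=True)
s=np.load("w1.npy",allow_pickle=True).item();s2=np.load("w2.npy",allow_pickle=True).item()
W=lambda u,v:ray("wrist",230+u/3.1,10+v/3.1,s)
for n,w,v,z in(("ring",(490,365),(443.5,148.5),6),("pot",(201,280),(309,118),56),("tab",(188,499),(310,231),62)):
    p=plane(ray("wrist",*v,s2),z);print(n,tri(W(*w),ray("wrist",*v,s2)),p)
    if n=="tab":print("tool dxy",(s2["tool_rot"].T@(p-s2["ee_pos"])))
E
```

```text
ring [541.3  32.2  -3.9] [540.8  35.6   6. ]
pot [527.1 151.4  40.7] [527.4 150.9  56. ]
tab [450.6 125.6  58.5] [451.6 126.1  62. ]
tool dxy [ 4.3 -6.1 76.8]
```

Call:
jog_arm(
  increments=[
    [0.06, -0.12, 0.4, 0],
    [0, 0, 0.6, 0],
    [0, 0, 0.6, 0],
    [0, 0, 0.6, 0],
    [0, 0, 0, 0],
    [0, 0, 0, 0],
  ],
)

```text
t: 3.82
ee_pos: [453.9, 128.0, 32.8]
tool_rot: [[0.952, 0.307, 0.003], [0.307, -0.952, 0.001], [0.003, 0.0, -1.0]]
wrist_force: [-0.1, -0.6, -0.2]
grip_width: 1.002
grip_force: 0.0
```

Call:
jog_arm(
  increments=[
    [0, 0, 0, 0],
    [0, 0, 0, 0],
    [0, 0, 0, 0],
    [0, 0, 0, 0],
    [0, 0, 0, 0],
    [0, 0, 0, 0],
    [0, 0, 0, 0],
    [0, 0, 0, 0],
  ],
  jaw=255,
  newtons=40,
)

```text
t: 4.82
ee_pos: [452.1, 127.7, 31.1]
tool_rot: [[0.951, 0.308, -0.0], [0.308, -0.951, -0.0], [-0.0, 0.0, -1.0]]
wrist_force: [-0.1, -0.1, 0.4]
grip_width: 0.006
grip_force: 0.0
```

```bash
python3 - <<'E'
from h import *
np.set_printoptions(precision=3,suppress=True)
s=bot.sense();im=cams.capture("wrist");np.save("w3.npy",s,allow_pickle=True)
print(s["ee_pos"],s["tool_rot"],s["wrist_force"],s["grip_width"],s["grip_force"])
cv2.imwrite("pics/w3.png",im)
E
```

```text
[452.134 127.694  31.072] [[ 0.951  0.308 -0.   ]
 [ 0.308 -0.951 -0.   ]
 [-0.     0.    -1.   ]] [-0.149 -0.068  0.352] 0.005517224669051847 0.0
```

View pics/w3.png

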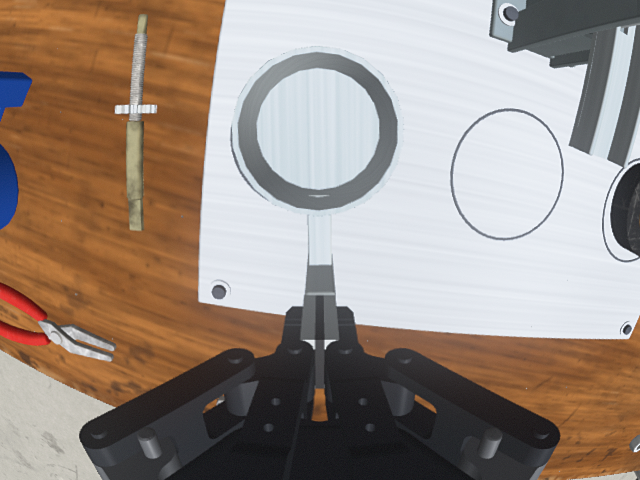

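The gripper shut fully (width 0) behind the tab. The tab's +x face spans v 265–293 and its top face v 293–340 at u≈320.

```bash
python3 - <<'E'
from h import *
np.set_printoptions(precision=1,suppress=True)
s=np.load("w3.npy",allow_pickle=True).item()
T=lambda p:s["tool_rot"].T@(p-s["ee_pos"])
for v in(293,316,340):print(v,T(plane(ray("wrist",320,v,s),62)))
for z in(0,-10,-18.7,-40): print(z,proj("wrist",s["ee_pos"]+s["tool_rot"]@[0,0,z],s), proj("wrist",s["ee_pos"]+s["tool_rot"]@[11,0,z],s))
p=plane(ray("wrist",316,130,s),56);r=plane(ray("wrist",507,174,s),6);print(p,r,r-p,T(p))
E
python3 -c "
import cv2
im=cv2.imread('pics/w3.png')[200:400,220:420];cv2.imwrite('pics/w3c.png',cv2.resize(im,None,fx=3,fy=3,interpolation=2))"
```

```text
293 [  8.7   0.9 -30.9]
316 [ -3.    0.9 -30.9]
340 [-16.2   1.  -30.9]
0 (np.float64(318.13490331460685), np.float64(281.5822893339914)) (np.float64(318.12119020547766), np.float64(262.2402710177652))
-10 (np.float64(318.07151148240143), np.float64(289.92202687790876)) (np.float64(318.0547948302383), np.float64(269.8166528407743))
-18.7 (np.float64(318.0114335356071), np.float64(297.85668717415433)) (np.float64(317.99156761055747), np.float64(277.0577410773558))
-40 (np.float64(317.84138079334247), np.float64(320.48281323679873)) (np.float64(317.81089597926325), np.float64(297.8929978832374))
[526.6 152.6  56. ] [540.7  37.6   6. ] [  14.1 -115.   -50. ] [ 78.5  -0.8 -24.9]
```

View pics/w3c.png

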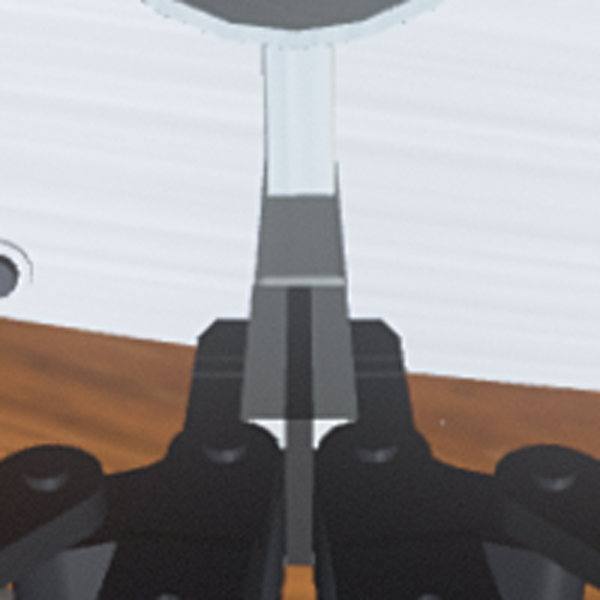

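```bash
python3 - <<'E'
from h import *
s=bot.sense();a=cams.capture("side");cv2.imwrite("pics/s4f.png",a)
c=a[150:310,180:380];cv2.imwrite("pics/s4.png",cv2.resize(c,None,fx=3.75,fy=3.75,interpolation=2))
R=s["tool_rot"]
for z in(0,-18.7,-47):
    u,v=proj("side",s["ee_pos"]+R@[0,0,z]);print(z,(u-180)*3.75,(v-150)*3.75)
E
```

```text
0 308.90194848091113 409.59053196684664
-18.7 306.3456037452784 385.6467843303292
-47 302.37625488837455 348.46827472392096
```

View pics/s4.png

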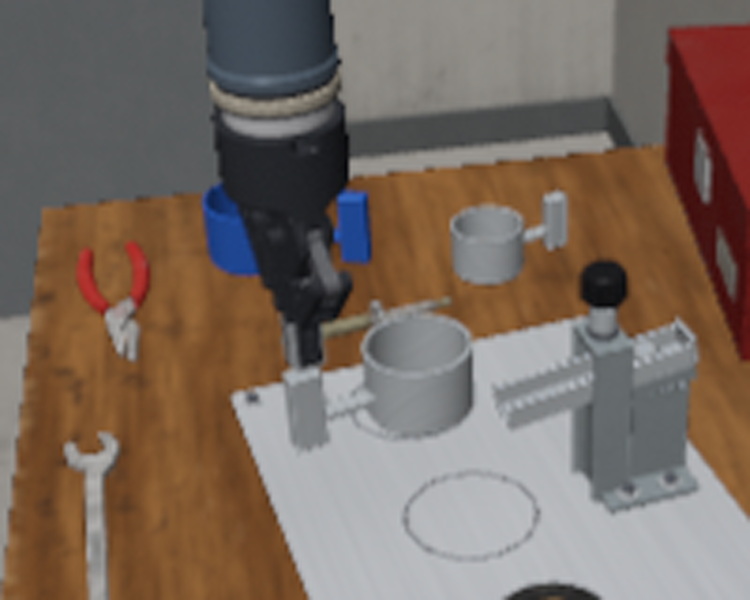

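The side view shows the shut fingertips ending about at the tab's top (305,368). So the real fingertips sit about 35 mm above the reported TCP, and the gripper closed over the tab without touching it. I'll open, go down about 22 mm and grip again.

Call:
jog_arm(
  increments=[
    [0, 0, 0, 0],
    [0, 0, 0, 0],
    [0, 0, 0, 0],
    [0, 0, 0, 0],
    [0, 0, 0.15, 0],
    [0, 0, 0.15, 0],
    [0, 0, 0.14, 0],
    [0, 0, 0, 0],
  ],
  jaw=0,
)

```text
t: 5.92
ee_pos: [451.5, 127.5, 8.3]
tool_rot: [[0.951, 0.308, -0.002], [0.308, -0.951, -0.0], [-0.002, -0.0, -1.0]]
wrist_force: [-0.0, 0.0, 0.4]
grip_width: 1.001
grip_force: 0.0
```

Call:
jog_arm(
  increments=[
    [0, 0, 0, 0],
    [0, 0, 0, 0],
    [0, 0, 0, 0],
    [0, 0, 0, 0],
    [0, 0, 0, 0],
    [0, 0, 0, 0],
    [0, 0, 0, 0],
    [0, 0, 0, 0],
  ],
  jaw=255,
  newtons=40,
)

```text
t: 6.92
ee_pos: [452.3, 127.8, 9.4]
tool_rot: [[0.951, 0.308, 0.0], [0.308, -0.951, -0.0], [0.0, 0.0, -1.0]]
wrist_force: [-2.1, -0.4, 4.9]
grip_width: 0.152
grip_force: 40.8
```

Call:
jog_arm(
  increments=[
    [-0.04, 0.2, 0, 0],
    [-0.06, 0.3, 0, 0],
    [-0.06, 0.3, 0, 0],
    [-0.06, 0.3, 0, 0],
    [-0.06, 0.3, 0, 0],
    [-0.06, 0.3, 0, 0],
    [-0.06, 0.3, 0, 0],
    [-0.04, 0.2, 0, 0],
  ],
)

```text
t: 7.92
ee_pos: [465.5, 14.9, 9.4]
tool_rot: [[0.952, 0.306, 0.001], [0.306, -0.952, 0.0], [0.001, 0.0, -1.0]]
wrist_force: [0.5, 3.6, 5.1]
grip_width: 0.15
grip_force: 41.0
```

Call:
jog_arm(
  increments=[
    [0, 0.08, 0, 0],
    [0, 0, 0, 0],
    [0, 0, 0, 0],
  ],
)

```text
t: 8.3
ee_pos: [466.4, 11.0, 9.4]
tool_rot: [[0.952, 0.307, 0.0], [0.307, -0.952, -0.001], [-0.0, 0.001, -1.0]]
wrist_force: [-0.5, 2.2, 6.5]
grip_width: 0.152
grip_force: 41.1
```

```bash
python3 - <<'E'
from h import *
s=bot.sense();im=cams.capture("wrist");np.save("w5.npy",s,allow_pickle=True);cv2.imwrite("pics/w5f.png",im)
t=cams.capture("top");cv2.imwrite("pics/t5f.png",t)
a=cv2.resize(im[40:300,200:460],(600,600),interpolation=2)
cv2.imwrite("pics/w5.png",a)
E
```

```text
(no output)
```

View pics/w5.png

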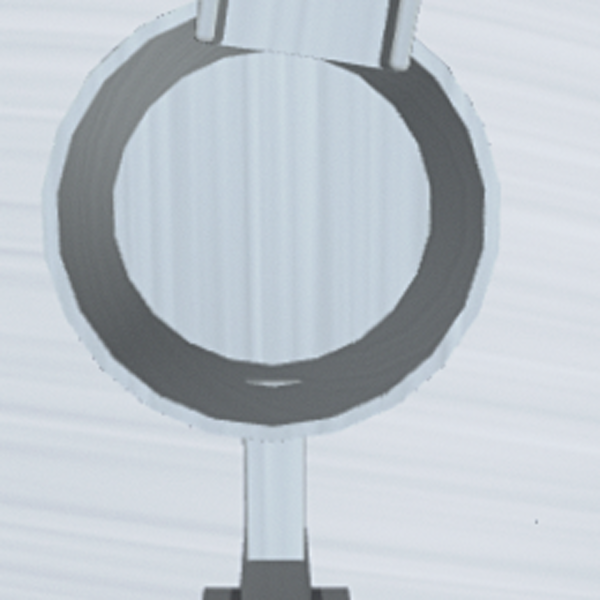

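The rim centre is at crop (270,210), which is full-image (317,131). The ring is hidden under the pot. I'll compare the pot's position in the tool frame before and after, and find the pot in the top camera by image differencing.

```bash
python3 - <<'E'
from h import *
np.set_printoptions(precision=1,suppress=True)
s=np.load("w5.npy",allow_pickle=True).item()
p=plane(ray("wrist",317,131,s),56);print("pot",p,s["tool_rot"].T@(p-s["ee_pos"]))
# pot inner rim edges along horizontal scan (wrist), w3 vs w5
for f in("w3","w5f"):
    g=cv2.cvtColor(cv2.imread(f"pics/{f}.png"),6);h=cv2.cvtColor(cv2.imread(f"pics/{f}.png"),cv2.COLOR_BGR2HSV)
    m=((g<150)&(h[...,1]<60)).astype(np.uint8);m[:40]=0;m[225:]=0;m[:,:215]=0;m[:,420:]=0
    n,l,st,c=cv2.connectedComponentsWithStats(m);i=1+np.argmax(st[1:,4]);print(f,st[i],c[i])
a=cv2.imread("pics/t0c.png")
b=cv2.imread("pics/t5f.png")[200:300,240:400]
cv2.imwrite("pics/t5.png",cv2.resize(b,None,fx=5,fy=5,interpolation=2))
E
```

```text
pot [541.3  35.4  56. ] [ 78.7  -0.2 -46.6]
w3 [ 238   52  159  158 7616] [318.3 135.7]
w5f [  225    40   185   185 10401] [315.6 147.1]
```

View pics/t5.png

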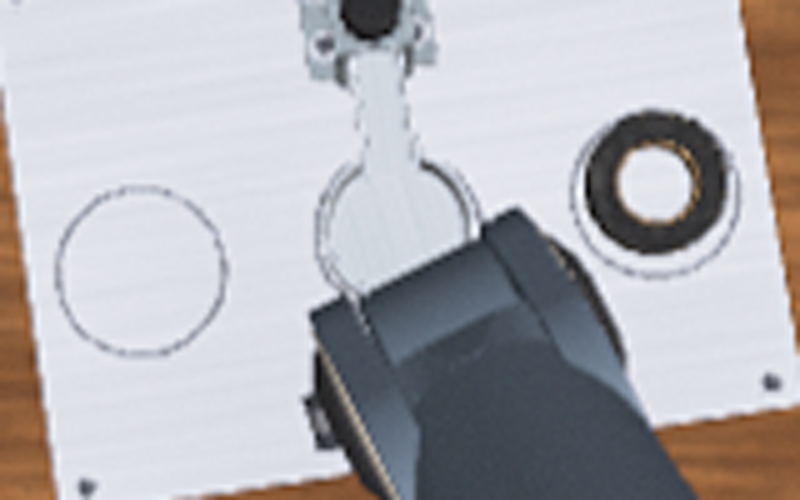

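The top view shows the pot rim centred at about (398,231) in the crop. That equals the midpoint of the two outer rings (399,231), so the pot is within about 1 mm of the middle ring. The wrist measurement agrees. I'll release and go to the knob.

Call:
jog_arm(
  increments=[
    [0, 0, 0, 0],
    [0, 0, 0, 0],
    [0, 0, 0, 0],
    [0, 0, 0, 0],
    [0, 0, 0, 0],
    [0, 0, -0.3, 0],
    [0, 0, -0.6, 0],
    [0, 0, -1, 0],
  ],
  jaw=0,
)

```text
t: 9.4
ee_pos: [465.2, 12.6, 105.0]
tool_rot: [[0.951, 0.309, -0.003], [0.309, -0.951, 0.0], [-0.002, -0.001, -1.0]]
wrist_force: [0.8, -0.2, 0.8]
grip_width: 1.003
grip_force: 0.0
```

Call:
jog_arm(
  increments=[
    [0, 0, -1, 0.5],
    [0, 0, 0, 0.5],
    [0.8, -0.06, 0, 0],
    [0.8, -0.06, 0, 0],
    [0.8, -0.06, 0, 0],
    [0.8, -0.06, 0, 0],
    [0, 0, 0, 0],
    [0, 0, 0, 0],
  ],
)

```text
t: 10.4
ee_pos: [621.1, 51.9, 154.5]
tool_rot: [[0.985, 0.173, -0.001], [0.173, -0.985, -0.0], [-0.001, -0.0, -1.0]]
wrist_force: [-0.3, -1.0, 0.5]
grip_width: 0.997
grip_force: 0.0
```

```bash
python3 - <<'E'
from h import *
np.set_printoptions(precision=2,suppress=True)
s=bot.sense();im=cams.capture("wrist");np.save("w6.npy",s,allow_pickle=True);cv2.imwrite("pics/w6f.png",im)
print(s["ee_pos"],s["tool_rot"][:,0])
print(proj("wrist",(623,50,161),s))
g=im.max(2);m=(g<50).astype(np.uint8)
n,l,st,c=cv2.connectedComponentsWithStats(m)
for i in range(1,n):
    if st[i,4]>150:print(st[i],c[i],plane(ray("wrist",*c[i],s),155))
E
```

```text
[621.05  51.9  154.49] [ 0.98  0.17 -0.  ]
(np.float64(322.7655300131062), np.float64(284.2311562358395))
[   24   340   616   140 36972] [318.06 431.4 ] [508.33  32.47 155.  ]
[438 462  35  18 331] [453.26 473.32] [463.06 -88.8  155.  ]
```

```bash
python3 - <<'E'
from h import *
np.set_printoptions(precision=1,suppress=True)
s=np.load("w6.npy",allow_pickle=True).item();im=cv2.imread("pics/w6f.png");g=im.max(2)
print(g[240:330:6,280:370:6])
for th in(65,80,95):
    m=(g<th).astype(np.uint8);m[:, :240]=0;m[:,400:]=0;m[:220]=0;m[335:]=0
    n,l,st,c=cv2.connectedComponentsWithStats(m)
    for i in range(1,n):
        if st[i,4]>200:
            u,v=st[i,0]+st[i,2]/2,st[i,1]+st[i,3]/2;p=plane(ray("wrist",u,v,s),161);print(th,st[i],c[i],p,s["tool_rot"].T@(p-s["ee_pos"]))
E
```

```text
[[237 237 237 189 187 188 174  84  88 190 188 187 190 237 237]
 [238 238 238 190 186 187 128 117 102 129 191 189 188 239 239]
 [237 237 237 189 185  95  73  72  74  74 114 187 188 240 240]
 [234 235 234 189  84  74  71  74  75  73  75  71 188 237 238]
 [236 236 238 187  73  76  76  78  82  81  78  74 185 238 238]
 [239 240 227 133  77  79  78  81  80  84  85  81 243 242 239]
 [239 133 153 121  75  81  82  83  82  82  85  84 180 149 239]
 [236 241 121 120  77  82  79  80  83  84  84  85 119 243 243]
 [240 158 123 117  77  82  80  80  82  83  86  81 118 229 225]
 [244 117 189 229 231  75  81  79  80  81  82 234 189 130 216]
 [237 161 226 225 224 163 194  76  78 170 225 226 228 163 241]
 [238 226 228 225 224 160 230 227 227 229 206 227 225 225 239]
 [233 140 124 228 225 174 226 228 226 225 200 231 115 108 239]
 [230 137 126 111 230 219 226 230 228 226 232 117 120 114 239]
 [234 131 124 113 109 109 204 217 201 115 118 118 119 109 236]]
80 [301 246  51  56 918] [322.3 264.3] [628.9  49.2 161. ] [ 7.3  4.1 -6.5]
95 [ 300  245   53   57 2216] [325.5 273.8] [629.2  49.2 161. ] [ 7.6  4.1 -6.5]
```

Call:
jog_arm(
  increments=[
    [0.08, 0.07, 0, 0],
    [0, 0, 0.4, 0],
    [0, 0, 0.4, 0],
    [0, 0, 0.4, 0],
    [0, 0, 0, 0],
    [0, 0, 0, 0],
  ],
)

```text
t: 11.2
ee_pos: [626.7, 49.4, 94.1]
tool_rot: [[0.985, 0.173, 0.0], [0.173, -0.985, 0.0], [0.0, -0.0, -1.0]]
wrist_force: [0.2, 0.1, 0.1]
grip_width: 1.001
grip_force: 0.0
```

Call:
jog_arm(
  increments=[
    [0, 0, 0, 0],
    [0, 0, 0, 0],
    [0, 0, 0, 0],
    [0, 0, 0, 0],
    [0, 0, 0, 0],
    [0, 0, 0, 0],
    [0, 0, 0, 0],
    [0, 0, 0, 0],
  ],
  jaw=255,
  newtons=60,
)

```text
t: 12.2
ee_pos: [626.5, 49.5, 94.7]
tool_rot: [[0.985, 0.173, 0.001], [0.173, -0.985, 0.0], [0.001, -0.0, -1.0]]
wrist_force: [-2.0, 0.9, 6.0]
grip_width: 0.28
grip_force: 58.9
```

```bash
python3 - <<'E'
from h import *
a=cv2.imread("pics/s4f.png");b=cams.capture("side");cv2.imwrite("pics/s7f.png",b)
P=np.array([526.9,151.2,56.]);ref=proj("side",P)
G=proj("side",[540.8,35.7,56.]);print("ref",ref,"goal",G)
u,v=map(int,np.round(ref))
for w in(18,):
    t=a[v-10:v+28,u-w:u+w]
    for sc in(1.0,1.03,1.06,1.09,1.12):
        tt=cv2.resize(t,None,fx=sc,fy=sc,interpolation=2)
        r=cv2.matchTemplate(b,tt,cv2.TM_CCOEFF_NORMED)
        gu,gv=map(int,G);mask=np.full_like(r,-1);mask[gv-35:gv+15,gu-45:gu+15]=r[gv-35:gv+15,gu-45:gu+15]
        _,m,_,l=cv2.minMaxLoc(mask);print(sc,m,l[0]+(w+ref[0]-u)*sc,l[1]+(10+ref[1]-v)*sc)
E
```

```text
ref (np.float64(291.48387134957125), np.float64(241.55283404529243)) goal (np.float64(304.9500300779403), np.float64(269.2735045036344))
1.0 0.5199005603790283 306.48387134957125 274.55283404529246
1.03 0.49930503964424133 306.03838749005837 271.8394190666512
1.06 0.48395588994026184 305.5929036305455 271.12600408800995
1.09 0.48173993825912476 305.1474197710327 269.41258910936875
1.12 0.5019490122795105 304.7019359115198 269.6991741307275
```

The side-camera match at the expected scale puts the pot at (305,269.5), and the goal is (305,269.3). The pot is in place, so I'll pull the plunger.

Call:
jog_arm(
  increments=[
    [0, 0, -0.1, 0],
    [0, 0, -0.1, 0],
    [0, 0, -0.1, 0],
    [0, 0, -0.1, 0],
    [0, 0, -0.06, 0],
    [0, 0, 0, 0],
    [0, 0, 0, 0],
  ],
)

```text
t: 13.12
ee_pos: [626.4, 49.5, 116.8]
tool_rot: [[0.985, 0.173, 0.0], [0.173, -0.985, 0.001], [0.0, -0.001, -1.0]]
wrist_force: [4.5, 3.3, -9.8]
grip_width: 0.279
grip_force: 59.2
```

Call:
jog_arm(
  increments=[
    [0, 0, -0.04, 0],
    [0, 0, 0, 0],
    [0, 0, 0, 0],
  ],
)

```text
t: 13.5
ee_pos: [626.5, 49.5, 118.7]
tool_rot: [[0.985, 0.173, 0.0], [0.173, -0.985, 0.001], [0.0, -0.001, -1.0]]
wrist_force: [5.7, 3.0, -10.1]
grip_width: 0.28
grip_force: 59.3
```

Call:
jog_arm(
  increments=[
    [0, 0, -0.04, 0],
    [0, 0, 0, 0],
    [0, 0, 0, 0],
  ],
)

```text
t: 13.88
ee_pos: [626.4, 49.5, 120.5]
tool_rot: [[0.985, 0.173, 0.0], [0.173, -0.985, 0.001], [0.0, -0.001, -1.0]]
wrist_force: [4.8, 4.1, -9.8]
grip_width: 0.28
grip_force: 59.3
```

Call:
jog_arm(
  increments=[
    [0, 0, -0.04, 0],
    [0, 0, 0, 0],
    [0, 0, 0, 0],
  ],
)

```text
t: 14.25
ee_pos: [626.4, 49.5, 120.9]
tool_rot: [[0.985, 0.173, -0.0], [0.173, -0.985, 0.001], [-0.0, -0.001, -1.0]]
wrist_force: [7.9, 4.8, -17.6]
grip_width: 0.278
grip_force: 60.7
```

The stop is reached: force jumped to 17.6 N at 26 mm of rise. I'll wait for the balls to run, then check.

Call:
jog_arm(
  increments=[
    [0, 0, 0, 0],
    [0, 0, 0, 0],
    [0, 0, 0, 0],
    [0, 0, 0, 0],
    [0, 0, 0, 0],
    [0, 0, 0, 0],
    [0, 0, 0, 0],
    [0, 0, 0, 0],
  ],
)

```text
t: 15.25
ee_pos: [626.4, 49.5, 120.9]
tool_rot: [[0.985, 0.173, -0.0], [0.173, -0.985, 0.001], [-0.0, -0.002, -1.0]]
wrist_force: [7.2, 5.0, -17.2]
grip_width: 0.28
grip_force: 60.7
```

Call:
jog_arm(
  increments=[
    [0, 0, 0, 0],
    [0, 0, 0, 0],
    [0, 0, 0, 0],
    [0, 0, 0, 0],
    [0, 0, 0, 0],
    [0, 0, 0, 0],
    [0, 0, 0, 0],
    [0, 0, 0, 0],
  ],
)

```text
t: 16.25
ee_pos: [626.4, 49.5, 120.9]
tool_rot: [[0.985, 0.173, -0.0], [0.173, -0.985, 0.001], [-0.0, -0.001, -1.0]]
wrist_force: [7.9, 4.3, -18.1]
grip_width: 0.282
grip_force: 60.7
```

```bash
python3 - <<'E'
from h import *
np.set_printoptions(precision=0,suppress=True)
a=cv2.imread("pics/s7f.png");b=cams.capture("side");cv2.imwrite("pics/s8f.png",b)
d=cv2.absdiff(a,b).max(2);m=(d>20).astype(np.uint8)
n,l,st,c=cv2.connectedComponentsWithStats(cv2.dilate(m,np.ones((2,2))))
for i in range(1,n):
    if st[i,4]>8:print(st[i],c[i])
for nm,p in(("knob",(624,50,176)),("ball1 chute",(640,52,100)),("pot inside",(540,35,20)),("rim",(540,35,56))):print(nm,proj("side",np.array(p,float)))
t=cams.capture("wrist");cv2.imwrite("pics/w8f.png",t);s=bot.sense();print(s["ee_pos"],s["wrist_force"],s["grip_width"])
E
```

```text
[   0    0   83  198 2271] [51. 90.]
[ 164    0  216  119 5665] [311.  62.]
[ 324  126   41   41 1242] [344. 149.]
[ 324  167   39   73 1153] [346. 205.]
[329 176   3   4  11] [330. 177.]
[  1 199  40  24 279] [ 25. 214.]
[344 202   4   4  16] [346. 204.]
[345 208   4   3  11] [347. 209.]
[349 241   8   6  31] [352. 243.]
[  0 259   4  17  40] [  2. 267.]
[ 60 261   3   5  11] [ 61. 263.]
[  5 262   3   9  20] [  6. 266.]
[ 25 264   6  12  26] [ 27. 269.]
knob (np.float64(340.94088918870284), np.float64(215.08636401363418))
ball1 chute (np.float64(347.2494716403662), np.float64(243.4907206965937))
pot inside (np.float64(305.1505189494956), np.float64(282.1794338115142))
rim (np.float64(304.6450434264072), np.float64(269.5080904011801))
[626.  50. 121.] [  8.   4. -19.] 0.2745625836311134
```

```bash
python3 - <<'E'
from h import *
np.set_printoptions(linewidth=200)
from types import SimpleNamespace
fx=np.array([.9857,.1684,0]);o=np.array([540.8,35.7,0])
for f,s in(("w6f",np.load("w6.npy",allow_pickle=True).item()),("w8f",bot.sense())):
    g=cv2.imread(f"pics/{f}.png",0)
    pts=[proj("wrist",o+fx*x+[0,0,z],s) for x,z in((96,95),(112,97),(128,99),(145,101))];print(f,np.round(pts).tolist())
    for p in pts[:3]:
        u,v=map(int,p);print(g[v-16:v+17:4,u-28:u+29:4])
E
```

```text
w6f [[322.0, 225.0], [323.0, 202.0], [323.0, 178.0], [323.0, 151.0]]
[[204 234 101 177 215 206 181 217 219 218 195 223 224 163 232]
 [178 178  96 174 212 217 210 174 198 193 218 221 225  93 173]
 [176 178 100 173 210 209 132 154 163 158 165 222 226  96 176]
 [226 201  97 175 207 129 161 192 206 202 174 223 227  99 185]
 [230 128  98 170 207 126 184 217 218 217 203 224 226 100  98]
 [231  96  97 166 197 152 193 219 218 216 200 211 224  99  97]
 [238  92  95  93  93  99  94  96  97  95  96  98 107  96  97]
 [228 176 175 175 175 174 174 175 175 174 175 174 175 175 175]
 [231 176 175 173 174 175 120  78  82 101 176 174 174 175 175]]
[[177 174 176 195 218 215 219 218 219 218 219 219 207 173 175]
 [176 175 177 196 218 216 221 162 148 212 217 220 212 173 174]
 [174 170 171 188 219 219 129 153 168 161 177 221 211 171 171]
 [233 124 229 189 220 132 161 194 206 204 180 223 213 184 172]
 [112 116 108 186 222 131 186 213 219 218 208 221 217 114 117]
 [185 116 101 184 217 139 192 217 218 217 210 223 221 123 114]
 [179 205  95 179 214 218 173 216 218 218 197 222 223 125 205]
 [177 180  96 176 209 
[... 1745 characters left out ...]
 115]
 [213 111 105 228 224 225 224 226 226 225 225 222 117 211 104]
 [235  98 104 233 225 225 224 226 226 225 225 223 119 188 105]]
[[118 119 214 231 232 232 230 231 231 231 230 231 231 232 108]
 [124 123 180 197 217 219 218 218 220 227 217 216 216 222 120]
 [159 153 197 196 222 226 222 225 226 226 224 224 227 230 177]
 [181 182 171 190 223 227 223 224 226 226 224 224 223 230 179]
 [183 181 170 193 220 225 224 225 226 225 223 224 194 230 179]
 [185 184 164 182 223 226 224 225 227 226 224 223 195 230 183]
 [185 186 159 182 222 226 223 224 226 226 225 225 167 230 182]
 [184 183 156 182 223 225 223 225 225 226 225 223 166 230 176]
 [226 186 194 184 223 225 225 224 226 225 224 222 143 227 232]]
```

The chute behind the plunger is empty, where two balls showed before. Handing in.

```bash
python3 -c "
from workcell import hand_in
print(hand_in())"
```

```text
the job is handed in; nothing more can be done
None
```

I handed the job in at about 16 s: the pot measured within about 1 mm of the middle ring's centre, the gripper still holds the plunger at its stop, and both balls have left the chute behind the pin (I could not see into the pot to confirm they landed there).

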